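# Shut and bolt the drinks chest

## Task

Shut and bolt the drinks chest: bring the lid gently down onto its rubber seal, then, pressing it down just far enough for the bolt to line up with its keeper, feel the bolt in and push it across until it is fully home, without ramming it or leaning hard on the lid. Finally fold the bolt's knob down into its notch. Leave everything else where it stands.

Things in the scene. Friction and masses are not known exactly. Their poses are not given: they have to be found in the camera images.
- chest: Pale green wooden drinks chest, 300 (x) x 400 (y) x 150 mm high, heavy, does not move. Origin: centre of its underside; its front (-x) faces the robot. Side walls 40 mm thick, 150 mm high; the lid lies between them, level with their tops at lid angle 0. The front wall (30 mm thick) is 132 mm high and stops the lid at -0.035 rad.
- lid (a joint): Lid angle (rad): 0 level, larger is open. Plank lid 253 x 316 x 10 mm, hinge line along chest y at chest x=+90, z=150 mm; free edge towards -x. Stiff hinge: stays where left, 1-3 N at the edge pushes it down. A soft rubber seal under the front edge carries it at about 0.042 rad (8 mm up at the bolt); pressing it lower there takes 5 N (at 0.025) to 10 N (at -0.025).
- lid_edge (a point): Clear spot for pressing on the lid's top face, 235 mm from the hinge line (20 mm inside the free edge) and 50 mm to the -y side of its middle. Moves with the lid. Its z is the lid's top face there.
- bolt (a joint): Travel of the bolt (m): 0 withdrawn, 0.036 fully home against the end of its slot. The steel bolt (12 mm round, tip cut square) lies on top of the lid in a slotted steel case and slides along chest +y; about 2 N of friction, more once it bears on the keeper.
- knob (a joint): Angle of the bolt's knob (rad): 0 standing up square to the lid, 1.4 folded down flat towards the chest's front (-x). It turns about the bolt's axis with about 1 N of push at the ball. The slot's walls keep it up (about 0.15 rad of play) except at the end of the travel, where a notch 12 mm long lets it fold.
- knob_ball (a point): Centre of the ball (15 mm) on the bolt's knob, on a stem 8 mm thick; 30 mm from the bolt's axis, so 42 mm above the lid's top face when the knob stands up. The bolt's axis runs 12 mm above the lid's face, 190 mm from the hinge line. The case around it is 21 mm wide and its top is 21.5 mm above the lid's face.
- bolt_tip (a point): Centre of the bolt's end face; withdrawn, 18 mm short of the keeper (a steel staple on the top of the chest's left (+y) side wall, hole 15 x 15 mm and 18 mm long along chest y, straight ahead of the bolt). The hole's centre is 7 to 17 mm above the wall's top, not measured: the lid must be pressed down until the bolt lines up (1.5 mm clearance). Home, the tip is level with the hole's far end.
- bottle: Green swing-top bottle, 68 mm thick, 214 mm tall, standing beside the chest's left wall. Origin: centre of its foot. Bystander.
- tumbler: Amber tumbler, 70 mm wide, 85 mm tall, standing in front of the chest. Origin: centre of its foot. Bystander.
- opener: Bottle opener, 140 mm long, 18 mm thick, lying on the chest's fixed rear rail behind the lid's hinges. Origin: under its middle. Bystander.

How it is judged:
By the outcome, as a careful person would: the job done as asked, in the order asked, and still so for the second after the job is handed in, with the robot touching nothing.
It also fails if it takes over 72 s, if anything falls off the work surface, if the arm or the gripper's body presses on something with over 40 N, if the wrist force passes 120 N, or if a joint passes its speed limit or range.

## Robot

A 6-joint arm with a two-finger parallel gripper is mounted at the origin on the work surface. World frame = base frame: x ahead of the robot, y to its left, z up, the work surface at z = 0. Lengths are in m, angles in degrees, forces in N, time in s.
With the tool pointing down it reaches from about 0.25 to 0.725 m from the base axis. Payload 9.7 kg.
Tool frame: the origin (TCP) lies midway between the tips of the shut fingers; the grasp point (between the pads) lies env.grasp_offset behind it (env.grasp_offset is the distance from the TCP to the grasp point, in m); z points along the fingers, y is the line along which they close (so a half turn about z gives the same grasp; the last joint's range is limited). The gripper opens to 85 mm and grips with 20 to 120 N. Pads are 22 mm wide; open, the fingers measure 114 mm over their backs; the gripper's body (76 mm by 85 mm) begins 54 mm behind the grasp point. The pads swing forward as they close: fully open they stand 13 mm farther back than shut.
Start: joints at [-64.859, 4.979, 10.078, 95.1, 0, 90], TCP at [0.234, -0.498, 0.231] pointing down, gripper open.
Joint ranges: [-179.16, 179.16], [-48.56, 103.87], [-65.8, 70.77], [-126.05, 130.52], [-82.76, 87.17], [-180, 180]. Speed limits (degrees/s): [127.2, 127.2, 147.25, 180, 180, 180].

## Interface

Orientations are given as a 3x3 rotation matrix whose columns are the frame's x, y, z axes.
In Python, from workcell import env, vision, finish_job gives the robot as it stands.
- The arm moves only by the tool jog_arm, never from a script. Its argument "targets" is one flat list of numbers, 5 for each row, row after row: the shift along the tool's x, y, z each as a share of 10 cm, from -1 to 1, then the turn about the tool's z as a share of 180 degrees, from -1 to 1, then the closure in counts, from 0 (fully open) to 255 (shut). In form: [x, y, z, twist, jaw, x, y, z, twist, jaw, ...]. A call has exactly 5 rows; each row is the pose to reach, as a shift and turn from the pose commanded when the call began, along the tool's axes at that moment, turning the shorter way round; what a row does not reach only later rows make up. A row lasts 1/10 s, in which the tool goes at most 50 mm and 8.59 degrees, less where a joint would pass 70% of its speed; a pose out of reach is approached as far as the arm can. A call with a number of a shift or a turn outside -1 to 1 is refused whole. A call with a gripper value outside its range is refused whole. The fingers move at their own pace and stop on an object; "grip_force" is the grip in N (left out, the last holds). Time passes only in rows, so rows that repeat a pose let the fingers close, or fill a call up. It gives the time, the measured TCP pose, the force, the opening and the grip force at its end, in the units of the state.
- env.state(): the state, without advancing time (a new reading comes with each control period).
- vision.snapshot(name): name is "side" or "top" or "wrist"; returns a dict with "frame" (420x560x3 uint8, blue, green, red), "z_map" (420x560 float32, m along the optical axis (not along the pixel's ray), 0 where there is no reading), "vfov" (degrees; the focal length in pixels is half the picture's height over the tangent of half this angle, whatever the lens; pixels are square), "cx", "cy" (the principal point, pixels), "rvec" (rotation vector, rad) and "tvec" (3), from world to camera coordinates, as OpenCV has them. Camera axes: x right, y down, z forward; pixel columns grow to the right and rows downward; lengths in m; the calibration is good to about 2 mm. A picture is of the moment at which its call begins.
- finish_job(): hands the job in; it is judged then, once.
The state is a dict: "t": time; "joints": joint angles; "qd": joint speeds; "tau": joint torques, N m; "ee_pos": TCP position; "tool_rot": TCP orientation; "ft_force": force on the tool from outside, world axes, zero at the start; "torque": the same for the moment, N m; "opening": opening from 0.0 (shut) to 1.0 (fully open); "finger_force": force on a finger pad.
Only numpy, scipy, OpenCV 4.12 (cv2) and the standard library are available. Lean on these libraries where they do the work, as an engineer would, in place of code of your own. Each camera call takes 0.05 s, during which the arm holds its last target. There are 200 camera calls.

## Working session

There is one attempt and no reset: what is moved stays moved. The work goes in short steps, Python scripts to look and compute and a tool call to move; the robot and the scene stay as the last step left them, time stands still between calls to the robot, and variables do not carry over. Pictures are saved under pics/ and viewed, at most 10 in all, crops included, and the job is handed in when it is done.

Besides the shell and the picture viewer there is one more tool, called as name(argument=value, ...) on one line, values as JSON. jog_arm: Moves the arm, as the interface text tells. Shift numbers are shares of 10 cm and turn numbers shares of 180 degrees, none past 1 either way. Its arguments: {"type":"object","properties":{"targets":{"type":"array"},"grip_force":{"type":"number"}},"required":["targets"]}

```bash
mkdir -p pics; cat > h.py <<'E'
import numpy as np, cv2
from workcell import env, vision
def cam(s):
    R,_=cv2.Rodrigues(np.array(s["rvec"],float)); t=np.array(s["tvec"],float).ravel()
    f=s["frame"].shape[0]/2/np.tan(np.radians(s["vfov"])/2)
    return R,t,f
def world(s):
    R,t,f=cam(s); z=s["z_map"]; v,u=np.mgrid[:z.shape[0],:z.shape[1]]
    P=np.stack([(u-s["cx"])/f*z,(v-s["cy"])/f*z,z],-1)
    W=(P-t)@R; W[z<=0]=np.nan
    return W
def proj(s,p):
    R,t,f=cam(s); q=R@np.array(p)+t
    return q[:2]/q[2]*f+[s["cx"],s["cy"]]
E
cat > a.py <<'E'
from h import *
import pickle
st=env.state(); print(st["ee_pos"],np.round(st["tool_rot"],3).tolist(),st["ft_force"],env.grasp_offset)
d={n:vision.snapshot(n) for n in("side","top")}
pickle.dump(d,open("s0.pkl","wb"))
for n in d:
    print(n,d[n]["vfov"],d[n]["cx"],d[n]["cy"],-cam(d[n])[0].T@cam(d[n])[1])
    cv2.imwrite(f"pics/{n}0.png",d[n]["frame"])
E
python3 a.py
```

```text
[ 0.2335901  -0.49768001  0.23056971] [[0.905, 0.425, -0.001], [0.425, -0.905, 0.001], [0.0, -0.001, -1.0]] [ 0.31787606 -0.02354563  0.45076981] 0.0187
side 51.31446114449754 282.66872359910815 208.18884378802832 [0.28840199 0.4015256  0.88468666]
top 51.62312390571915 278.3809342528334 210.97565536723013 [0.40204912 0.10445054 1.11799882]
```

View pics/side0.png

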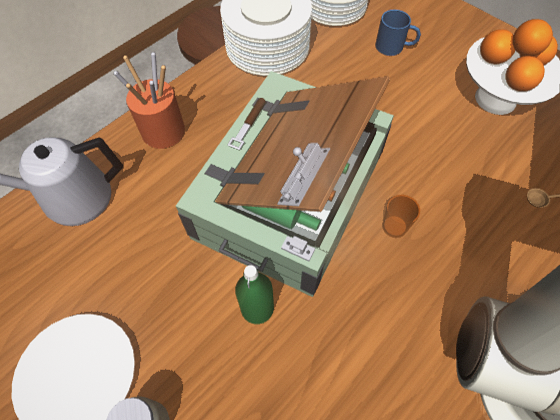

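View pics/top0.png

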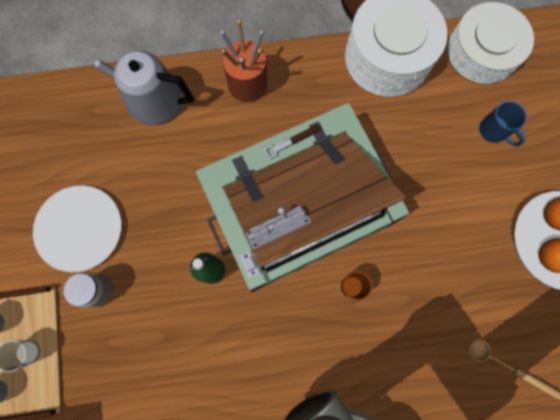

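The side view shows the lid ajar (knob at about 297,152; keeper 296,245), the bottle at 255,300 and the tumbler at 400,215. In the top view the keeper is at 251,265, the knob at 281,211, the bottle at 208,268 and the tumbler at 355,287. Next I'll fit the chest frame and lid plane.

```bash
cat > b.py <<'E'
from h import *
import pickle
d=pickle.load(open("s0.pkl","rb"))
for n in d:
    s=d[n]; W=world(s); hsv=cv2.cvtColor(s["frame"],cv2.COLOR_BGR2HSV)
    g=(hsv[...,0]>40)&(hsv[...,0]<85)&(hsv[...,1]>30)&(hsv[...,1]<120)&(hsv[...,2]>90)
    m=g&(abs(W[...,2]-.15)<.008)
    k=cv2.morphologyEx(m.astype(np.uint8),cv2.MORPH_OPEN,np.ones((3,3)))>0
    P=W[k]; r=cv2.minAreaRect(P[:,:2].astype(np.float32)); print(n,len(P),"z",np.median(P[:,2]),"rect",r)
    # lid brown plane, above .16
    h,sv,v=hsv[...,0],hsv[...,1],hsv[...,2]
    c=np.array(r[0]); 
    b=(h<20)&(sv>70)&(W[...,2]>.165)&(np.hypot(W[...,0]-c[0],W[...,1]-c[1])<.2)
    Q=W[b]; cc=np.median(Q,0)
    for _ in range(4):
        C=Q.mean(0); nn=np.linalg.svd(Q-C,full_matrices=False)[2][2]; nn*=np.sign(nn[2]); Q=Q[abs((Q-C)@nn)<.006] 
    print("lid n",nn,"tilt rad",np.arccos(nn[2]),"C",C,len(Q),"az",np.degrees(np.arctan2(nn[1],nn[0])))
    # steel: grey above lid plane
    hh=(W-C)@nn; grey=(sv<60)&(hh>.03)&(hh<.06)&(np.hypot(W[...,0]-c[0],W[...,1]-c[1])<.25)
    print("knob top pts",W[grey].mean(0) if grey.any() else 0,grey.sum(),hh[grey].max() if grey.any() else 0)
E
python3 b.py
```

```text
side 5352 z 0.1503276307800065 rect ((0.6229814887046814, 0.059143587946891785), (0.2999674081802368, 0.49698421359062195), 17.030738830566406)
lid n [0.52533912 0.16273338 0.8351866 ] tilt rad 0.5823243367079967 C [0.59783676 0.01475447 0.23453939] 9357 az 17.211321726408926
knob top pts [0.72745904 0.09486015 0.17753788] 398 0.05094194466783683
top 5044 z 0.1512471274171429 rect ((0.6379127502441406, 0.012293130159378052), (0.2983708083629608, 0.4003135859966278), 17.107519149780273)
lid n [0.52536143 0.16174675 0.8353642 ] tilt rad 0.5820013189015889 C [ 0.60563785 -0.00612036  0.23534368] 10129 az 17.112400645520136
knob top pts [0.74812861 0.05240359 0.17405957] 354 0.05036868130484609
```

```bash
cat >> h.py <<'E'
O=np.array([0.638,0.0123,0]); A=np.radians(17.1)
M=np.array([[np.cos(A),np.sin(A),0],[-np.sin(A),np.cos(A),0],[0,0,1]])
def chest(W): return (W-O)@M.T
def wpt(c): return np.array(c)@M+O
E
cat > c.py <<'E'
from h import *
import pickle
d=pickle.load(open("s0.pkl","rb")); th=.582
for n in d:
    s=d[n]; W=chest(world(s)); hsv=cv2.cvtColor(s["frame"],cv2.COLOR_BGR2HSV)
    x,y,z=W[...,0],W[...,1],W[...,2]
    # lid coordinates: r from hinge, height over face
    r=(.09-x)*np.cos(th)+(z-.15)*np.sin(th); h=-(.09-x)*-np.sin(th)*-1+(z-.15)*np.cos(th)
    for nm,m in (("ball",(h>.036)&(h<.055)&(r>.16)&(r<.22)&(abs(y)<.15)),("case",(h>.012)&(h<.026)&(r>.15)&(r<.23)&(abs(y)<.2)),
                 ("keeper",(x<-.07)&(x>-.13)&(y>.15)&(y<.2)&(z>.156)&(z<.19))):
        q=np.c_[r[m],y[m],h[m],x[m],z[m]]
        if len(q): print(n,nm,len(q),"r,y,h,x,z med",np.round(np.median(q,0),4),"lo",np.round(np.percentile(q,3,0),4),"hi",np.round(np.percentile(q,97,0),4))
    for nm,p in (("ball",None),):pass
E
python3 c.py
python3 - <<'E'
from h import *
s=env.state(); print("tcp chest",chest(s["ee_pos"]))
E
```

```text
side ball 63 r,y,h,x,z med [ 0.1945  0.0784  0.0463 -0.0473  0.2946] lo [ 0.1868  0.0712  0.0388 -0.0528  0.289 ] hi [ 0.1986  0.0828  0.0502 -0.0394  0.2987]
side case 736 r,y,h,x,z med [ 0.1953  0.0974  0.021  -0.0615  0.2731] lo [ 0.1816  0.0394  0.0132 -0.0707  0.2665] hi [ 0.2021  0.1503  0.0233 -0.0494  0.2793]
side keeper 406 r,y,h,x,z med [ 0.1734  0.1817 -0.088  -0.1029  0.1596] lo [ 0.1414  0.1677 -0.1131 -0.1266  0.1562] hi [ 0.1852  0.1914 -0.0748 -0.0746  0.1801]
top ball 46 r,y,h,x,z med [ 0.1939  0.0752  0.048  -0.0457  0.2961] lo [ 0.1873  0.0697  0.041  -0.0514  0.2913] hi [ 0.1969  0.0814  0.0519 -0.039   0.2989]
top case 638 r,y,h,x,z med [ 0.1946  0.0927  0.022  -0.0606  0.2736] lo [ 0.181   0.0383  0.0131 -0.0706  0.2673] hi [ 0.2019  0.1464  0.025  -0.0484  0.28  ]
top keeper 267 r,y,h,x,z med [ 0.1717  0.1776 -0.0858 -0.1006  0.1599] lo [ 0.14    0.1655 -0.1112 -0.1249  0.1561] hi [ 0.185   0.1897 -0.0738 -0.0727  0.1815]
tcp chest [-0.5365051  -0.36852925  0.2306572 ]
```

jog_arm(targets=[0.2, 0, -0.3, 0.015, 255, 0.5, 0, -0.6, 0.03, 255, 0.8, 0, -0.9, 0.0447, 255, 1, 0, -1, 0.0447, 255, 1, 0, -1, 0.0447, 255])

```text
t: 0.6
ee_pos: [0.3262, -0.4548, 0.3325]
tool_rot: [[0.955, 0.296, 0.001], [0.296, -0.955, -0.001], [0.001, 0.002, -1.0]]
ft_force: [0.5, -0.7, -0.9]
opening: 0.144
finger_force: 0.0
```

jog_arm(targets=[0.2, -0.2, 0, 0, 255, 0.4, -0.4, 0, 0, 255, 0.6, -0.6, 0, 0, 255, 0.8, -0.8, 0, 0, 255, 1, -1, 0, 0, 255])

```text
t: 1.1
ee_pos: [0.39, -0.3298, 0.3302]
tool_rot: [[0.956, 0.293, -0.001], [0.293, -0.956, 0.001], [-0.001, -0.001, -1.0]]
ft_force: [0.7, 0.4, 0.3]
opening: -0.001
finger_force: 0.0
```

jog_arm(targets=[0.2, -0.2, 0, 0, 255, 0.4, -0.4, 0, 0, 255, 0.6, -0.6, 0, 0, 255, 0.8, -0.8, 0, 0, 255, 1, -1, 0, 0, 255])

```text
t: 1.6
ee_pos: [0.4564, -0.2049, 0.3302]
tool_rot: [[0.956, 0.294, -0.001], [0.294, -0.956, 0.0], [-0.001, -0.001, -1.0]]
ft_force: [0.5, 0.2, 0.5]
opening: -0.003
finger_force: 0.0
```

```bash
python3 - <<'E'
from h import *
s=env.state(); print("tcp chest",chest(s["ee_pos"]),np.round(s["tool_rot"]@[1,0,0],4),s["ft_force"],s["opening"],s["t"])
E
```

```text
tcp chest [-0.23746599 -0.15423037  0.33024047] [ 0.9559  0.2936 -0.0012] [0.52498983 0.19318418 0.4911191 ] -0.0032898957853338263 1.6
```

jog_arm(targets=[0.3, -0.25, 0, 0, 255, 0.6, -0.5, 0, 0, 255, 0.85, -0.8, 0, 0, 255, 1, -1, 0, 0, 255, 1, -1, 0, 0, 255])

```text
t: 2.1
ee_pos: [0.5232, -0.0787, 0.3298]
tool_rot: [[0.955, 0.297, -0.002], [0.297, -0.955, 0.001], [-0.002, -0.001, -1.0]]
ft_force: [-0.7, 0.1, -0.4]
opening: -0.002
finger_force: 0.0
```

jog_arm(targets=[0.2, -0.02, 0.1, 0, 255, 0.37, -0.04, 0.2, 0, 255, 0.37, -0.04, 0.3, 0, 255, 0.37, -0.04, 0.38, 0, 255, 0.37, -0.04, 0.38, 0, 255])

```text
t: 2.6
ee_pos: [0.5561, -0.0663, 0.2918]
tool_rot: [[0.956, 0.293, -0.002], [0.293, -0.956, 0.0], [-0.002, -0.001, -1.0]]
ft_force: [0.6, 0.3, 0.2]
opening: -0.0
finger_force: 0.0
```

jog_arm(targets=[0, 0, 0.04, 0, 255, 0, 0, 0.08, 0, 255, 0, 0, 0.12, 0, 255, -0.02, 0, 0.16, 0, 255, -0.05, 0, 0.2, 0, 255])

```text
t: 3.1
ee_pos: [0.5521, -0.0673, 0.273]
tool_rot: [[0.956, 0.294, 0.0], [0.294, -0.956, 0.0], [0.0, 0.0, -1.0]]
ft_force: [0.5, 0.9, -0.1]
opening: 0.001
finger_force: 0.3
```

jog_arm(targets=[-0.03, 0, 0.06, 0, 255, -0.06, 0, 0.12, 0, 255, -0.09, 0, 0.19, 0, 255, -0.12, 0, 0.26, 0, 255, -0.15, 0, 0.33, 0, 255])

```text
t: 3.6
ee_pos: [0.5375, -0.0717, 0.2396]
tool_rot: [[0.956, 0.294, -0.0], [0.294, -0.956, 0.0], [-0.0, -0.0, -1.0]]
ft_force: [0.0, 0.5, 0.3]
opening: -0.006
finger_force: 0.3
```

jog_arm(targets=[-0.03, 0, 0.06, 0, 255, -0.06, 0, 0.12, 0, 255, -0.08, 0, 0.18, 0, 255, -0.1, 0, 0.24, 0, 255, -0.12, 0, 0.3, 0, 255])

```text
t: 4.1
ee_pos: [0.5263, -0.0752, 0.2098]
tool_rot: [[0.956, 0.294, 0.0], [0.294, -0.956, 0.0], [0.0, 0.0, -1.0]]
ft_force: [0.8, 0.3, -0.0]
opening: -0.004
finger_force: 0.4
```

```bash
python3 - <<'E'
from h import *
s=env.state(); print("tcp chest",chest(s["ee_pos"]),s["ft_force"],s["t"])
s=vision.snapshot("side"); cv2.imwrite("pics/side1.png",cv2.resize(s["frame"][60:320,150:450],None,fx=2,fy=2))
E
```

```text
tcp chest [-0.13252151 -0.05078894  0.20983395] [ 0.8002916   0.29189181 -0.01828965] 4.1
```

View pics/side1.png

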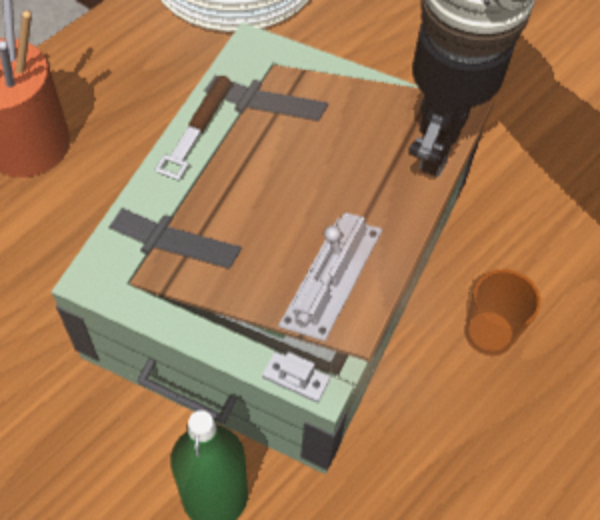

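The crop shows the gripper on the lid's far corner (430,150) with the lid following it down. The knob is at 333,233 and the keeper at 296,375.

jog_arm(targets=[-0.01, 0, 0.06, 0, 255, -0.02, 0, 0.12, 0, 255, -0.03, 0, 0.18, 0, 255, -0.04, 0, 0.24, 0, 255, -0.05, 0, 0.29, 0, 255])

```text
t: 4.65
ee_pos: [0.5215, -0.0767, 0.1806]
tool_rot: [[0.956, 0.294, -0.0], [0.294, -0.956, 0.0], [-0.0, -0.0, -1.0]]
ft_force: [0.4, 0.1, 1.4]
opening: -0.0
finger_force: 0.4
```

jog_arm(targets=[0, 0, 0.03, 0, 255, 0, 0, 0.06, 0, 255, -0.01, 0, 0.09, 0, 255, -0.01, 0, 0.12, 0, 255, -0.01, 0, 0.14, 0, 255])

```text
t: 5.15
ee_pos: [0.5205, -0.077, 0.167]
tool_rot: [[0.956, 0.294, -0.0], [0.294, -0.956, -0.0], [-0.0, -0.0, -1.0]]
ft_force: [-1.1, -0.1, 0.5]
opening: -0.001
finger_force: 0.4
```

jog_arm(targets=[0, 0, 0.01, 0, 255, 0, 0, 0.02, 0, 255, 0, 0, 0.03, 0, 255, 0, 0, 0.04, 0, 255, 0, 0, 0.05, 0, 255])

```text
t: 5.65
ee_pos: [0.5206, -0.077, 0.1623]
tool_rot: [[0.956, 0.294, 0.0], [0.294, -0.956, -0.0], [0.0, 0.0, -1.0]]
ft_force: [-0.8, 0.0, 1.6]
opening: -0.005
finger_force: 0.7
```

jog_arm(targets=[0, 0, 0.01, 0, 255, 0, 0, 0.015, 0, 255, 0, 0, 0.02, 0, 255, 0, 0, 0.025, 0, 255, 0, 0, 0.03, 0, 255])

```text
t: 6.15
ee_pos: [0.5206, -0.077, 0.1593]
tool_rot: [[0.956, 0.294, -0.0], [0.294, -0.956, -0.0], [-0.0, 0.0, -1.0]]
ft_force: [-0.8, -0.7, 3.2]
opening: 0.003
finger_force: 1.2
```

jog_arm(targets=[0, 0, -0.2, 0, 255, 0, 0, -0.6, 0, 255, 0, 0, -1, 0, 255, 0.2, -0.3, -1, 0, 100, 0.4, -0.6, -1, 0, 0])

```text
t: 6.65
ee_pos: [0.5421, -0.0076, 0.2607]
tool_rot: [[0.956, 0.292, 0.003], [0.292, -0.956, 0.0], [0.003, 0.001, -1.0]]
ft_force: [0.3, -0.5, -0.9]
opening: 0.332
finger_force: 0.0
```

jog_arm(targets=[0, -0.2, 0, 0, 0, 0, -0.4, 0, 0, 0, 0, -0.66, 0, 0, 0, 0, -0.66, 0, 0, 0, 0, -0.66, 0, 0, 0])

```text
t: 7.15
ee_pos: [0.5219, 0.0556, 0.2592]
tool_rot: [[0.955, 0.295, 0.0], [0.295, -0.955, -0.0], [0.0, 0.0, -1.0]]
ft_force: [0.5, 0.3, 0.7]
opening: 0.994
finger_force: 0.0
```

```bash
cat > e.py <<'E'
from h import *
import pickle
s=env.state(); print("tcp chest",chest(s["ee_pos"]),s["ft_force"],s["t"],s["opening"])
d={n:vision.snapshot(n) for n in("wrist","side","top")}; pickle.dump(d,open("s1.pkl","wb"))
cv2.imwrite("pics/wrist1.png",d["wrist"]["frame"])
for n in d:
    W=chest(world(d[n])); x,y,z=W[...,0],W[...,1],W[...,2]
    k=(x<0)&(x>-.135)&(abs(y)<.155)&(z>.15)
    m=(x<.05)&(x>-.14)&(y<-.02)&(y>-.14)&(z>.14)&(z<.17)
    if m.sum()>50:
        c=np.polyfit(x[m],z[m],1); print(n,"lid slope",-c[0],"z at hinge",np.polyval(c,.09),m.sum())
    for nm,m in (("keepertop",(x<-.085)&(x>-.115)&(y>.155)&(y<.205)&(z>.165)&(z<.19)),("ball",(x<-.085)&(x>-.112)&(y>.05)&(y<.1)&(z>.19)&(z<.215)),
      ("wall",(x<.05)&(x>-.06)&(y>.165)&(y<.195)&(z>.14)&(z<.16)),("case",(x<-.085)&(x>-.115)&(y>.0)&(y<.155)&(z>.174)&(z<.19))):
        if m.sum()>5: q=W[m]; print(n,nm,m.sum(),np.round(np.median(q,0),4),np.round(np.percentile(q,4,0),4),np.round(np.percentile(q,96,0),4))
E
python3 e.py
```

```text
tcp chest [-0.09824628  0.07549564  0.25921678] [0.52514789 0.33844836 0.73847353] 7.15 0.9937956012865267
wrist lid slope 0.037545884137942916 z at hinge 0.15039631173513368 34364
wrist keepertop 1496 [-0.0985  0.1789  0.178 ] [-0.1123  0.1713  0.1678] [-0.0873  0.1885  0.1793]
wrist ball 529 [-0.0967  0.0774  0.2047] [-0.1033  0.0717  0.2002] [-0.0916  0.0837  0.2074]
wrist wall 6966 [-0.0119  0.18    0.1503] [-0.0555  0.1662  0.1491] [0.0263 0.1938 0.1516]
wrist case 5178 [-0.0979  0.0961  0.1788] [-0.1084  0.0415  0.1746] [-0.0891  0.1461  0.1802]
side lid slope 0.03673175077970411 z at hinge 0.15089735870104534 2339
side keepertop 176 [-0.1013  0.1806  0.1781] [-0.1134  0.1705  0.1676] [-0.0883  0.1878  0.1807]
side ball 43 [-0.1002  0.0797  0.2046] [-0.1049  0.0722  0.1954] [-0.0959  0.0833  0.2086]
side wall 838 [-0.0058  0.18    0.1504] [-0.0558  0.1664  0.1484] [0.0454 0.1937 0.1526]
side case 554 [-0.1007  0.0991  0.1789] [-0.1099  0.0398  0.1746] [-0.09    0.1467  0.1816]
top keepertop 106 [-0.0997  0.1775  0.1784] [-0.112   0.1693  0.1753] [-0.0874  0.186   0.1821]
top wall 637 [-0.0055  0.1799  0.1512] [-0.0558  0.1662  0.1482] [0.0453 0.1939 0.1544]
top case 119 [-0.1013  0.1315  0.1798] [-0.1085  0.1156  0.1754] [-0.0936  0.1507  0.183 ]
```

View pics/wrist1.png

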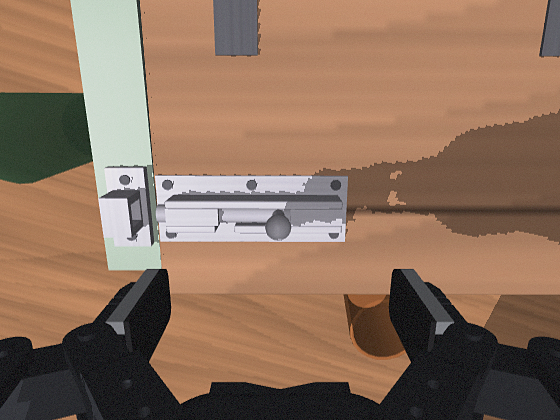

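The wrist view shows the keeper at 128,215 (its opening faces right), the bolt tip at 160,213 and the ball at 278,227. I'll zoom in on the keeper and print the heights there.

```bash
python3 - <<'E'
from h import *
import pickle
s=pickle.load(open("s1.pkl","rb"))["wrist"]
W=chest(world(s))*1000
print("cam chest",chest(-cam(s)[0].T@cam(s)[1]))
for r in range(186,248,5):
    print(r,' '.join("%d/%d"%(W[r,c,1],W[r,c,2]-150) for c in range(98,168,4)), "x",int(W[r,124,0]))
cv2.imwrite("pics/k1.png",cv2.resize(s["frame"][155:255,85:185],None,fx=6,fy=6,interpolation=cv2.INTER_CUBIC))
E
```

```text
cam chest [-0.02539993  0.07647172  0.40197224]
186 201/1 199/0 197/0 190/7 188/6 185/6 182/6 180/6 177/6 174/6 171/6 169/7 167/3 166/0 163/0 157/8 154/10 151/12 x -84
191 203/-1 200/0 197/0 191/7 187/9 184/10 181/10 179/10 176/10 173/10 171/8 169/6 167/4 166/0 163/0 157/9 155/9 152/8 x -87
196 203/0 188/23 186/24 183/23 180/24 179/22 176/22 174/22 172/21 171/16 171/9 169/7 167/6 166/0 164/0 158/9 155/8 153/8 x -87
201 278/-148 186/29 184/28 182/27 179/29 177/28 174/28 172/28 171/23 171/16 172/8 170/6 167/7 167/0 164/0 158/10 155/10 147/27 x -89
206 281/-151 187/28 184/29 182/27 179/28 177/28 175/28 172/27 171/24 174/9 172/9 170/6 167/7 167/0 164/1 154/21 152/21 147/27 x -92
211 281/-149 188/27 184/29 182/28 180/27 177/28 175/27 173/27 171/26 175/9 173/8 171/6 168/5 167/1 165/0 153/24 150/26 147/29 x -95
216 281/-148 188/28 185/28 183/28 180/28 177/29 175/28 172/30 171/27 175/9 173/9 171/7 168/7 167/2 165/0 153/25 151/25 147/30 x -99
221 283/-150 188/27 186/27 183/28 181/28 178/29 175/28 173/27 171/27 175/12 172/11 171/7 169/6 167/2 165/0 154/23 152/24 148/28 x -101Traceback (most recent call last):
  File "<stdin>", line 7, in <module>
  File "<stdin>", line 7, in <genexpr>
ValueError: cannot convert float NaN to integer
```

jog_arm(targets=[0, -0.01, 0.2, 0, 0, 0, -0.01, 0.4, 0, 0, 0, -0.01, 0.6, 0, 0, 0, -0.01, 0.72, 0, 0, 0, -0.01, 0.77, 0, 100], grip_force=40)

```text
t: 7.8
ee_pos: [0.5212, 0.0556, 0.1811]
tool_rot: [[0.956, 0.293, -0.002], [0.293, -0.956, -0.0], [-0.002, -0.0, -1.0]]
ft_force: [0.8, 0.7, -0.1]
opening: 0.858
finger_force: 0.0
```

jog_arm(targets=[0, 0, 0, 0, 150, 0, 0, 0, 0, 180, 0, 0, 0, 0, 200, 0, 0, 0, 0, 215, 0, 0, 0, 0, 255])

```text
t: 8.3
ee_pos: [0.5218, 0.0563, 0.183]
tool_rot: [[0.956, 0.294, 0.001], [0.294, -0.956, 0.0], [0.001, 0.0, -1.0]]
ft_force: [-1.5, 0.4, 2.7]
opening: 0.138
finger_force: 38.9
```

jog_arm(targets=[0, 0, 0, 0, 255, 0, 0, 0, 0, 255, 0, 0, 0, 0, 255, 0, 0, 0, 0, 255, 0, 0, 0, 0, 255])

```text
t: 8.8
ee_pos: [0.5216, 0.0562, 0.1824]
tool_rot: [[0.956, 0.294, 0.0], [0.294, -0.956, 0.0], [0.0, -0.0, -1.0]]
ft_force: [0.3, 0.8, 3.4]
opening: 0.139
finger_force: 38.9
```

jog_arm(targets=[0, 0, 0.005, 0, 255, 0, 0, 0.01, 0, 255, -0.003, 0, 0.015, 0, 255, -0.005, 0, 0.02, 0, 255, -0.005, 0, 0.025, 0, 255])

```text
t: 9.3
ee_pos: [0.5211, 0.0561, 0.1799]
tool_rot: [[0.956, 0.294, 0.0], [0.294, -0.956, 0.0], [0.0, -0.0, -1.0]]
ft_force: [-0.7, -0.0, 4.4]
opening: 0.142
finger_force: 39.0
```

```bash
cat > f.py <<'E'
from h import *
s=env.state(); print("tcp chest",chest(s["ee_pos"]),"F chest",M@s["ft_force"],"tq",s["torque"],s["t"],s["opening"])
for n in("wrist","side"):
    d=vision.snapshot(n); W=chest(world(d)); x,y,z=W[...,0],W[...,1],W[...,2]
    m=(x<.05)&(x>-.14)&(y<-.02)&(y>-.14)&(z>.14)&(z<.17)
    c=np.polyfit(x[m],z[m],1) if m.sum()>50 else [0,0]; print(n,"lid slope",-c[0],"z at hinge",np.polyval(c,.09))
    m=(x<-.085)&(x>-.115)&(y>.1)&(y<.155)&(z>.17)&(z<.19)
    k=(x<-.09)&(x>-.11)&(y>.172)&(y<.188)&(z>.17)&(z<.19)
    if m.sum()>5: print(" casetop",np.percentile(z[m],[50,80]), m.sum(),"keeper",np.median(z[k]))
    cv2.imwrite(f"pics/{n}L.png",cv2.resize(d["frame"][155:265,60:220],None,fx=5,fy=5) if n=="wrist" else d["frame"])
E
python3 f.py
```

```text
tcp chest [-0.09888035  0.07623757  0.17987673] F chest [-0.71141378  0.1998367   4.36338215] tq [ 0.07513219  0.05863956 -0.02250607] 9.3 0.142417128886804
wrist lid slope 0.02193683066115445 z at hinge 0.15016108830972158
 casetop [0.1755835  0.17623765] 5118 keeper 0.17826042611349513
side lid slope 0.019766190780595293 z at hinge 0.15085143208753704
 casetop [0.17557675 0.1769268 ] 273 keeper 0.17817706282787976
```

jog_arm(targets=[0, -0.03, 0, 0, 255, 0, -0.06, 0, 0, 255, 0, -0.09, 0, 0, 255, 0, -0.12, 0, 0, 255, 0, -0.14, 0, 0, 255])

```text
t: 9.9
ee_pos: [0.5169, 0.0697, 0.1798]
tool_rot: [[0.956, 0.294, 0.0], [0.294, -0.956, -0.0], [0.0, 0.0, -1.0]]
ft_force: [0.1, -1.7, 4.0]
opening: 0.14
finger_force: 39.0
```

jog_arm(targets=[0, -0.01, 0, 0, 255, 0, -0.02, 0, 0, 255, 0, -0.03, 0, 0, 255, 0, -0.04, 0, 0, 255, 0, -0.05, 0, 0, 255])

```text
t: 10.4
ee_pos: [0.5155, 0.0743, 0.1798]
tool_rot: [[0.956, 0.294, 0.0], [0.294, -0.956, -0.0], [0.0, 0.0, -1.0]]
ft_force: [0.8, -1.6, 2.7]
opening: 0.141
finger_force: 39.0
```

```bash
python3 f.py
```

```text
tcp chest [-0.09890718  0.09525067  0.17976397] F chest [ 0.25528168 -1.73967575  2.71378754] tq [-0.25199724 -0.2174098   0.03688429] 10.4 0.14115240856646696
wrist lid slope 0.021999612825281723 z at hinge 0.1500400303826841
 casetop [0.17562887 0.17627533] 4442 keeper 0.17821791338876267
side lid slope 0.020235810142252827 z at hinge 0.15072094534064895
 casetop [0.17583883 0.17703353] 258 keeper 0.1782700061545853
```

View pics/wristL.png

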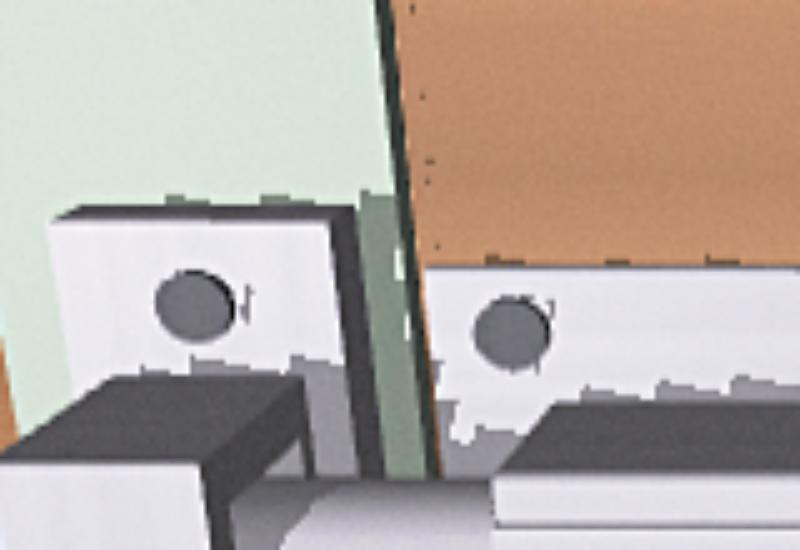

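The bolt tip (around 250,510) is at or just inside the keeper's mouth, and only about 1.7 N of friction shows. I'll keep going slowly.

jog_arm(targets=[0, -0.01, 0, 0, 255, 0, -0.02, 0, 0, 255, 0, -0.03, 0, 0, 255, 0, -0.035, 0, 0, 255, 0, -0.04, 0, 0, 255])

```text
t: 11.0
ee_pos: [0.5143, 0.0781, 0.1798]
tool_rot: [[0.956, 0.294, 0.0], [0.294, -0.956, -0.0], [0.0, 0.0, -1.0]]
ft_force: [0.4, -1.4, 3.6]
opening: 0.143
finger_force: 39.0
```

jog_arm(targets=[0, -0.01, 0, 0, 255, 0, -0.02, 0, 0, 255, 0, -0.03, 0, 0, 255, 0, -0.04, 0, 0, 255, 0, -0.05, 0, 0, 255])

```text
t: 11.5
ee_pos: [0.5128, 0.0829, 0.1798]
tool_rot: [[0.956, 0.294, 0.0], [0.294, -0.956, 0.0], [0.0, -0.0, -1.0]]
ft_force: [0.3, -1.4, 4.4]
opening: 0.142
finger_force: 39.0
```

jog_arm(targets=[0, -0.01, 0, 0, 255, 0, -0.02, 0, 0, 255, 0, -0.035, 0, 0, 255, 0, -0.05, 0, 0, 255, 0, -0.06, 0, 0, 255])

```text
t: 12.0
ee_pos: [0.511, 0.0887, 0.1798]
tool_rot: [[0.956, 0.294, 0.0], [0.294, -0.956, 0.0], [0.0, -0.0, -1.0]]
ft_force: [1.1, -1.1, 4.0]
opening: 0.14
finger_force: 39.0
```

jog_arm(targets=[0, -0.003, 0, 0, 255, 0, -0.006, 0, 0, 255, 0, -0.009, 0, 0, 255, 0, -0.012, 0, 0, 255, 0, -0.015, 0, 0, 255])

```text
t: 12.5
ee_pos: [0.5108, 0.0893, 0.1798]
tool_rot: [[0.956, 0.293, 0.0], [0.293, -0.956, -0.001], [0.0, 0.001, -1.0]]
ft_force: [3.0, -6.7, 3.8]
opening: 0.143
finger_force: 39.1
```

```bash
python3 f.py
```

```text
tcp chest [-0.09891438  0.11103769  0.17979995] F chest [ 0.87343468 -7.31392023  3.7749572 ] tq [-1.34704688 -0.58215578 -0.00551803] 12.5 0.14287764623212398
wrist lid slope 0.022886935523845946 z at hinge 0.1498142362764655
 casetop [0.17559309 0.17651059] 3686 keeper 0.17821770018664357
side lid slope 0.021621887223125427 z at hinge 0.15046205291487982
 casetop [0.17573997 0.17702215] 192 keeper 0.1783549523890924
```

jog_arm(targets=[0, -0.003, 0, 0, 255, 0, -0.006, 0, 0, 255, 0, -0.008, 0, 0, 255, 0, -0.008, 0, 0, 255, 0, -0.008, 0, 0, 255])

```text
t: 13.1
ee_pos: [0.5108, 0.0896, 0.1798]
tool_rot: [[0.956, 0.293, 0.001], [0.293, -0.956, -0.002], [0.0, 0.003, -1.0]]
ft_force: [4.2, -9.3, 2.6]
opening: 0.141
finger_force: 39.1
```

jog_arm(targets=[0, 0.015, 0, 0, 255, 0, 0.015, 0, 0, 200, 0, 0.015, 0, 0, 150, 0, 0.015, 0, 0, 130, 0, 0.015, 0, 0, 130])

```text
t: 13.6
ee_pos: [0.5106, 0.0895, 0.1796]
tool_rot: [[0.956, 0.294, -0.001], [0.294, -0.956, 0.0], [-0.001, -0.0, -1.0]]
ft_force: [-0.1, -0.2, 0.3]
opening: 0.494
finger_force: 0.0
```

jog_arm(targets=[0, 0, -0.1, 0, 130, 0, 0, -0.25, 0, 130, 0, 0, -0.45, 0, 130, 0.1, 0, -0.45, 0, 130, 0.3, 0, -0.45, 0, 255])

```text
t: 14.1
ee_pos: [0.5401, 0.0983, 0.2261]
tool_rot: [[0.956, 0.294, 0.002], [0.294, -0.956, 0.0], [0.002, 0.0, -1.0]]
ft_force: [-0.2, -0.6, -0.6]
opening: 0.337
finger_force: 0.0
```

```bash
cat >> f.py <<'E'
    m=(x<-.07)&(x>-.14)&(y>.08)&(y<.14)&(z>.19)&(z<.212)
    if m.sum()>5: print(" ball",np.round(np.median(W[m],0),4),m.sum(),z[m].max())
E
python3 f.py
```

```text
tcp chest [-0.06829949  0.11096568  0.22614163] F chest [-0.35293977 -0.54937571 -0.64879899] tq [-0.06602957  0.01982972  0.00999592] 14.1 0.33692915641043925
wrist lid slope 0.032149109208913215 z at hinge 0.15012178213560398
 casetop [0.17740598 0.178189  ] 1857 keeper 0.17823365927658574
 ball [-0.0959  0.1118  0.2033] 681 0.20703585876677363
side lid slope 0.03319336054096363 z at hinge 0.15031008617407207
 casetop [0.17744917 0.17907169] 283 keeper 0.17814371502549586
 ball [-0.0997  0.1124  0.2034] 55 0.20816431157480286
```

View pics/wristL.png

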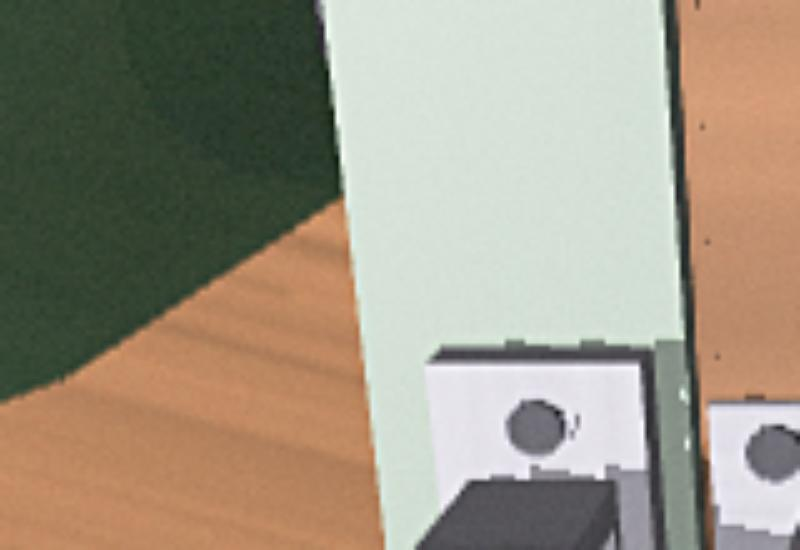

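The crop shows the bottle at left, the keeper at 530,430 and the case's end at 770,450, with nothing disturbed. The lid is now held by the bolt (0.032 rad), and the ball has travelled about 35.5 mm, so the bolt is home. Next is folding the knob.

jog_arm(targets=[0, 0, 0, 0, 255, 0, 0, 0.1, 0, 255, 0, 0, 0.25, 0, 255, 0, 0, 0.38, 0, 255, 0, 0, 0.43, 0, 255])

```text
t: 14.7
ee_pos: [0.5386, 0.0979, 0.1798]
tool_rot: [[0.956, 0.294, -0.002], [0.294, -0.956, -0.0], [-0.002, -0.0, -1.0]]
ft_force: [-0.1, 0.0, -0.3]
opening: 0.001
finger_force: 0.0
```

jog_arm(targets=[-0.04, 0, 0, 0, 255, -0.08, 0, 0, 0, 255, -0.12, 0, 0, 0, 255, -0.16, 0, 0, 0, 255, -0.2, 0, 0, 0, 255])

```text
t: 15.2
ee_pos: [0.5204, 0.0922, 0.1824]
tool_rot: [[0.956, 0.294, 0.001], [0.294, -0.956, 0.0], [0.001, 0.0, -1.0]]
ft_force: [1.7, -0.0, 0.6]
opening: 0.0
finger_force: 0.7
```

jog_arm(targets=[-0.04, 0, 0, 0, 255, -0.08, 0, 0, 0, 255, -0.12, 0, 0, 0, 255, -0.16, 0, 0, 0, 255, -0.2, 0, 0, 0, 255])

```text
t: 15.7
ee_pos: [0.5009, 0.0863, 0.1818]
tool_rot: [[0.956, 0.294, 0.0], [0.294, -0.956, 0.0], [0.0, -0.0, -1.0]]
ft_force: [2.7, 1.6, -0.8]
opening: -0.002
finger_force: 1.1
```

jog_arm(targets=[-0.04, 0, 0, 0, 255, -0.08, 0, 0, 0, 255, -0.12, 0, 0, 0, 255, -0.16, 0, 0, 0, 255, -0.18, 0, 0, 0, 255])

```text
t: 16.2
ee_pos: [0.4835, 0.0809, 0.1818]
tool_rot: [[0.956, 0.294, -0.0], [0.294, -0.956, -0.0], [-0.0, -0.0, -1.0]]
ft_force: [0.7, -0.1, 0.8]
opening: 0.0
finger_force: 0.2
```

jog_arm(targets=[0, 0, 0.005, 0, 255, 0, 0, 0.01, 0, 255, 0, 0, 0.015, 0, 255, 0, 0, 0.02, 0, 255, 0, 0, 0.025, 0, 255])

```text
t: 16.7
ee_pos: [0.484, 0.0811, 0.1793]
tool_rot: [[0.956, 0.294, -0.0], [0.294, -0.956, -0.0], [-0.0, 0.0, -1.0]]
ft_force: [-2.3, -0.6, 3.7]
opening: -0.001
finger_force: 2.1
```

jog_arm(targets=[0, 0, -0.1, 0, 255, 0, 0, -0.3, 0, 255, 0, 0, -0.6, 0, 255, 0, 0, -0.9, 0, 255, 0.3, 0, -1, 0, 255])

```text
t: 17.2
ee_pos: [0.5123, 0.0897, 0.2844]
tool_rot: [[0.956, 0.294, 0.006], [0.294, -0.956, 0.001], [0.006, 0.001, -1.0]]
ft_force: [0.7, 0.3, 1.4]
opening: 0.001
finger_force: 0.0
```

```bash
python3 f.py; python3 - <<'E'
from h import *
d=vision.snapshot("wrist"); cv2.imwrite("pics/wfin.png",d["frame"])
W=chest(world(d)); x,y,z=W[...,0],W[...,1],W[...,2]
m=(x<-.115)&(x>-.14)&(y>.095)&(y<.13)&(z>.16)&(z<.2)
print(m.sum(),np.round(np.percentile(W[m],[5,50,97],axis=0),4))
E
```

```text
tcp chest [-0.09738974  0.11091188  0.28444039] F chest [0.74456291 0.09197424 1.38458982] tq [-0.05728676 -0.05535839  0.0175038 ] 17.2 0.0013114621608003468
wrist lid slope 0.032129300125900574 z at hinge 0.15012117590733143
 casetop [0.17737492 0.17821247] 2277 keeper 0.17824019404542957
side lid slope 0.03215743669524884 z at hinge 0.15049630744187323
 casetop [0.17711622 0.17860569] 315 keeper 0.17836520506776712
338 [[-0.1281  0.1053  0.1605]
 [-0.1234  0.1117  0.1769]
 [-0.1156  0.1189  0.1816]]
```

View pics/wfin.png

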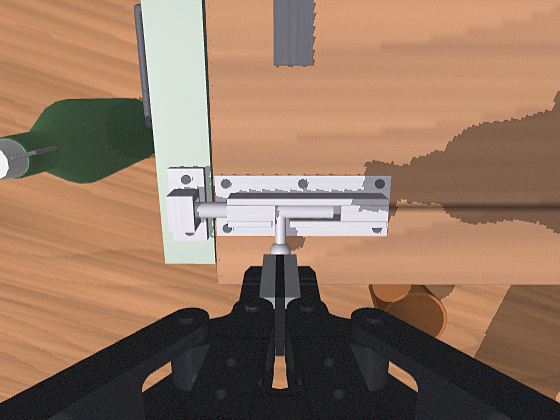

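The knob is folded at 280,248 with its ball top at 0.1816 m, matching 1.4 rad. The bolt is in the keeper at 200,210, and the bottle and tumbler are untouched.

```bash
python3 -c "
from workcell import finish_job; print(finish_job())"
```

```text
the job is handed in; nothing more can be done
None
```

I closed the lid onto its seal, slid the bolt fully home in its keeper and folded the knob down into its notch. I saw no bystander disturbed, and the job was handed in at about 17 s with no verdict returned.

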